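# Put the fretwork tools back in their foam pockets

## Robot

A 6-joint arm with a two-finger parallel gripper is mounted at the origin on the work surface. World frame = base frame: x ahead of the robot, y to its left, z up, the work surface at z = 0. Lengths are in mm, angles in degrees, forces in N, time in s.
With the tool pointing down it reaches from about 300 to 950 mm from the base axis. Payload 3.1 kg.
Tool frame: the origin (TCP) lies midway between the tips of the shut fingers; the grasp point (between the pads) lies 19 mm behind it; z points along the fingers, y is the line along which they close (so a half turn about z gives the same grasp; the last joint's range is limited). The gripper opens to 85 mm and grips with 20 to 120 N. Pads are 22 mm wide; open, the fingers measure 114 mm over their backs; the gripper's body (76 mm by 85 mm) begins 54 mm behind the grasp point. The pads swing forward as they close: fully open they stand 13 mm farther back than shut.
Start: joints at [-71.946, 17.653, 93.61, -0, 68.738, -3.994], TCP at [234.583, -579.312, 231.272] pointing down, gripper open.
Joint ranges: [-175.34, 175.34], [-45.06, 112.39], [2.9, 150.54], [-68.45, 248.45], [3.09, 151.38], [-168.51, 168.51]. Speed limits (degrees/s): [159.86, 159.86, 180, 180, 180, 180].

## Interface

Orientations are given as [roll, pitch, yaw] about the fixed x, y, z axes, in that order (R = Rz(yaw) Ry(pitch) Rx(roll)).
In Python, from rig import monitor, get_image, get_calibration, job gives the robot as it stands.
- The arm moves only by the tool arm_command, never from a script. Its argument "targets" is a list of rows, each an object of numbers: "dx", "dy", "dz": the shift along the tool's x, y, z in units of 40 cm (1.0 is 40 cm); "rx", "ry", "rz": the turn, a rotation vector about the tool's x, y, z in units of 60 degrees (1.0 is 60 degrees); "fingers": the opening, from -1 (shut) to 1 (fully open), so that 0 is half open. A call has 1 to 12 rows; each row is the pose to reach, as a shift and turn from the pose commanded when the call began, along the tool's axes at that moment; what a row does not reach only later rows make up. A row lasts 1/8 s, in which the tool goes at most 62.5 mm and 10.7 degrees, less where a joint would pass 70% of its speed; a pose out of reach is approached as far as the arm can. A call with a number of a shift or a turn outside -1 to 1 is refused whole. A call with a gripper value outside its range is refused whole. The fingers move at their own pace and stop on an object; the grip force is fixed at half the most. Time passes only in rows, so rows that repeat a pose let the fingers close. It gives the time, the measured TCP pose, the force, the opening and the grip force at its end, in the units of the state.
- monitor.state(): the state, without advancing time (a new reading comes with each control period).
- get_image(name): name is "scene" or "top" or "wrist"; returns the picture (480x640x3 uint8, red, green, blue); there is no depth.
- get_calibration(name): a dict with "camera_matrix" (3x3 intrinsics, pixels), "world_to_cam" (4x4, takes a point from world to camera coordinates). Camera axes: x right, y down, z forward; pixel columns grow to the right and rows downward; lengths in mm; the calibration is good to about 2 mm. A picture is of the moment at which its call begins: read the wrist's pose just before it. get_calibration takes no time and is no camera call; for the wrist camera it gives the pose at the moment of the call.
- job.hand_in(): hands the job in; it is judged then, once.
The state is a dict: "time_s": time; "q": joint angles; "qd": joint speeds; "tau": joint torques, N m; "eef_pos": TCP position; "orientation": TCP orientation; "force": force on the tool from outside, world axes, zero at the start; "torque": the same for the moment, N m; "finger_gap": finger opening in mm; "grip_force": force on a finger pad.
Only numpy, scipy, OpenCV 4.12 (cv2) and the standard library are available. Lean on these libraries where they do the work, as an engineer would, in place of code of your own. Each camera call takes 0.05 s, during which the arm holds its last target. There are 200 camera calls.

## Task

The fret job is finished: put the four loose tools (levelling beam, radius sanding block, crowning file and fret nippers) back, each into the foam module whose pocket is cut to its outline, lying flat on the pocket floor and let go. Set them down rather than dropping them, and leave the hammer and the torch where they lie.

Things in the scene. Friction and masses are not known exactly. Their poses are not given: they have to be found in the camera images.
- levelling_beam: Fret levelling beam: straight hollow aluminium bar, 150 (x) x 26 (y) x 32 mm high, about 0.17 kg. Origin: centre of its underside; x along its length, z up. Grip across the 26 mm width at the middle. Either end may lead.
- radius_block: Radius sanding block: pale wooden block, 90 (x) x 48 (y) x 30 mm high, about 0.10 kg. Origin: centre of its underside; x along its length, z up. Grip across the 48 mm width at the middle. Either end may lead.
- crowning_file: Fret crowning file, 150 mm long, about 0.08 kg: wooden handle, x = -75 to -5 mm, 26 mm wide and 26 mm high; brass ferrule; steel blade out to x = +75 mm, 10 mm wide and 7 mm high. Origin: middle of its length, underside; x points to the blade tip, z up. Grip across the handle, at x = -38 mm.
- fret_nippers: Closed fret nippers, 130 mm long, about 0.18 kg: steel head, x = +13 to +47 mm, 34 mm wide and 22 mm high, narrowing to 24 mm wide jaws that end at x = +65 mm; two black handles 20 mm high, spreading to 57 mm overall at x = -65 mm. Origin: middle of its length, underside; x points to the jaws, z up. Grip across the head, at x = +30 mm.
- beam_tray: Fixed foam module 170 (x) x 104 (y) x 30 mm, black top, blue pocket floor at height 18 mm (7 mm room round its tool). Origin: centre of underside, on the bench; z up. Beam pocket 164 x 40 mm and finger notch (x -20 to +20, y -45 to +45 mm), centred, equally deep. The beam's origin belongs over this origin, its x along this x, either way round.
- block_tray: Fixed foam module 170 (x) x 104 (y) x 30 mm, black top, blue pocket floor at height 18 mm (7 mm room round its tool). Origin: centre of underside, on the bench; z up. Block pocket 104 x 62 mm and finger notch (x -20 to +20, y -47 to +47 mm), centred, equally deep. The block's origin belongs over this origin, its x along this x, either way round.
- file_tray: Fixed foam module 170 (x) x 104 (y) x 30 mm, black top, blue pocket floor at height 18 mm (7 mm room round its tool). Origin: centre of underside, on the bench; z up. File pocket: handle part x -83 to +8, 40 mm wide; blade part x +8 to +83, 24 mm wide; finger notch x -58 to -18, y -45 to +45 mm; equally deep. The file's origin belongs over this origin, blade to +x.
- nipper_tray: Fixed foam module 170 (x) x 104 (y) x 30 mm, black top, blue pocket floor at height 18 mm (7 mm room round its tool). Origin: centre of underside, on the bench; z up. Nipper pocket: handles x -73 to +10, widening in steps from 54 to 71 mm; finger notch x +10 to +50, y -45 to +45 mm; jaws x +50 to +73, 42 mm wide; equally deep. The nippers' origin belongs over this origin, jaws to +x.
- hammer: Bystander: hammer with a red handle, 250 mm long, lying on the bench to the robot's right. Origin on its underside. Leave it alone.
- torch: Bystander: black torch with a yellow head, 120 mm long, 38 mm thick, lying on the bench to the robot's left. Origin on its underside. Leave it alone.
Mind the look-alikes: they are no part of the job. What is shaped like the fret_nippers but orange or red is not meant.

How it is judged:
By the outcome, as a careful person would: the job done as asked, in the order asked, and still so for the second after the job is handed in, with the robot touching nothing.
It also fails if it takes over 96 s, if anything falls off the work surface, if the arm or the gripper's body presses on something with over 40 N, if the wrist force passes 120 N, or if a joint passes its speed limit or range.

## Working session

There is one attempt and no reset: what is moved stays moved. The work goes in short steps, Python scripts to look and compute and a tool call to move; the robot and the scene stay as the last step left them, time stands still between calls to the robot, and variables do not carry over. Pictures are saved under pics/ and viewed, at most 14 in all, crops included, and the job is handed in when it is done.

Besides the shell and the picture viewer there is one more tool, called by a JSON object that holds its "method" and its "body". arm_command: Moves the arm, as the interface text tells. Shifts and turns lie within -1 to 1; 1 stands for 40 cm of shift or 60 degrees of turn. Its arguments: {"type":"object","properties":{"targets":{"type":"array","items":{"type":"object","properties":{"dx":{"type":"number","minimum":-1,"maximum":1},"dy":{"type":"number","minimum":-1,"maximum":1},"dz":{"type":"number","minimum":-1,"maximum":1},"rx":{"type":"number","minimum":-1,"maximum":1},"ry":{"type":"number","minimum":-1,"maximum":1},"rz":{"type":"number","minimum":-1,"maximum":1},"fingers":{"type":"number"}}}}},"required":["targets"]}

```bash
mkdir -p pics; ls
python3 - <<'E'
from rig import monitor, get_image, get_calibration
import cv2
for n in ("top","scene"):
    im=get_image(n); cv2.imwrite(f"pics/{n}0.png",im[:,:,::-1])
c=get_calibration("top"); print(c)
s=monitor.state(); print(s['time_s'],s['eef_pos'],s['orientation'],s['finger_gap'])
E
```

```text
pics
{'camera_matrix': array([[449.47330314,   0.        , 315.98339343],
       [  0.        , 449.47330314, 241.65098428],
       [  0.        ,   0.        ,   1.        ]]), 'world_to_cam': array([[ 2.57478587e-02, -9.99613075e-01,  1.05237256e-02,
        -5.23220049e+00],
       [-9.96676006e-01, -2.64832960e-02, -7.70426744e-02,
         5.00796359e+02],
       [ 7.72915676e-02, -8.50506089e-03, -9.96972255e-01,
         1.18004832e+03],
       [ 0.00000000e+00,  0.00000000e+00,  0.00000000e+00,
         1.00000000e+00]])}
0.1 [ 234.35232263 -578.59650091  230.16274499] [-1.79879769e+02 -9.05343576e-03  2.20461840e+01] 85.29291725176957
```

View pics/top0.png

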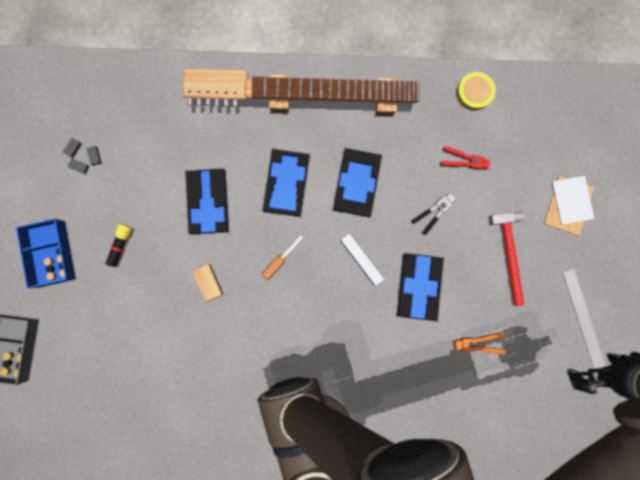

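View pics/scene0.png

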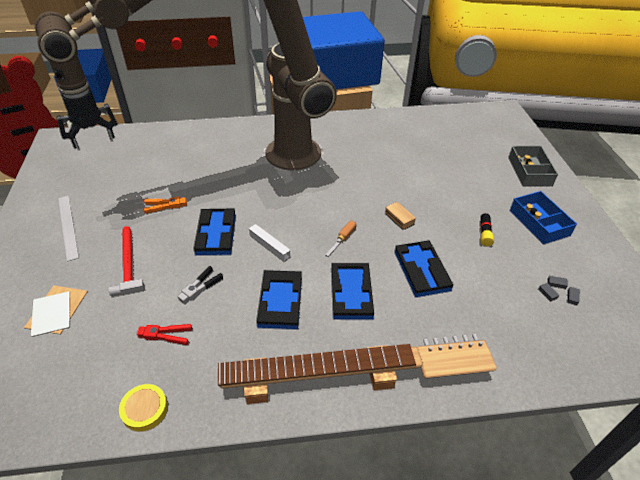

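```bash
cat > h.py <<'E'
import numpy as np, cv2
from rig import monitor, get_image, get_calibration
def px2w(cal,p,z):
    K,T=cal['camera_matrix'],cal['world_to_cam']; R,t=T[:3,:3],T[:3,3]
    p=np.asarray(p,float).reshape(-1,2)
    d=np.c_[p,np.ones(len(p))]@np.linalg.inv(K).T@R
    c=-R.T@t
    return (c+d*((z-c[2])/d[:,2])[:,None])[:,:2]
def w2px(cal,P):
    P=np.asarray(P,float).reshape(-1,3); T=cal['world_to_cam']
    q=(P@T[:3,:3].T+T[:3,3])@cal['camera_matrix'].T
    return q[:,:2]/q[:,2:]
def rect(cal,mask,z,seed=None):
    """largest blob (or nearest to seed px) -> world centre, size, axis angle of long side"""
    n,l,s,c=cv2.connectedComponentsWithStats(mask.astype(np.uint8))
    ok=[i for i in range(1,n) if s[i,4]>60]
    i=max(ok,key=lambda i:s[i,4]) if seed is None else min(ok,key=lambda i:np.hypot(*(c[i]-seed)))
    cs,_=cv2.findContours((l==i).astype(np.uint8),cv2.RETR_EXTERNAL,cv2.CHAIN_APPROX_NONE)
    w=px2w(cal,max(cs,key=len).reshape(-1,2),z).astype(np.float32)
    b=cv2.boxPoints(cv2.minAreaRect(w)); e=[b[1]-b[0],b[2]-b[1]]
    L=max(e,key=np.linalg.norm); S=min(e,key=np.linalg.norm)
    a=np.degrees(np.arctan2(L[1],L[0])); a=(a+90)%180-90
    return b.mean(0).round(1),round(float(np.linalg.norm(L)),1),round(float(np.linalg.norm(S)),1),round(float(a),1)
E
python3 - <<'E'
from h import *
im=cv2.imread('pics/top0.png'); cal=get_calibration('top')
h=cv2.cvtColor(im,cv2.COLOR_BGR2HSV); H,S,V=cv2.split(h)
tr=((H>95)&(H<130)&(S>120))|(V<60)
for n,s in dict(file=(207,201),nip=(287,183),block=(358,182),beam=(420,287)).items(): print('tray',n,rect(cal,tr,30,s))
wood=(H<25)&(S>70)&(V>80)
print('block',rect(cal,wood,30,(207,283)))
print('handle',rect(cal,wood,20,(275,266)))
print('beam',rect(cal,(V>185)&(S<40),32,(362,260)))
m=np.zeros_like(V); m[230:285,255:310]=1
print('file',rect(cal,(m>0)&(wood|(V>175)),10,(280,260)))
m[:]=0; m[190:238,405:460]=1
bg=np.median(V[190:238,405:460]); 
print('nip',rect(cal,(m>0)&((abs(V.astype(int)-bg)>25)),20,(435,213)),bg)
a=cv2.resize(im[185:240,400:465],None,fx=8,fy=8); b=cv2.resize(im[230:285,255:310],None,fx=8,fy=8)
o=np.zeros((440,800,3),np.uint8); o[:, :400]=a[:440,60:460]; o[:,400:800]=b[:440,:400]; cv2.imwrite('pics/c0.png',o)
print(px2w(cal,[(300,238),(264,274),(452,198),(418,220),(428,232)],15).round(0))
w=get_calibration('wrist');s=monitor.state();T=w['world_to_cam'];print(w['camera_matrix'][0,0],-T[:3,:3].T@T[:3,3],T[2,:3])
E
```

```text
tray file (array([600.8, 300.8], dtype=float32), 167.1, 101.1, 5.5)
tray nip (array([656.3,  92.8], dtype=float32), 166.3, 96.9, -6.7)
tray block (array([662.4, -97.4], dtype=float32), 167.9, 97.4, -9.3)
tray beam (array([ 389.1, -268. ], dtype=float32), 164.0, 102.7, -5.5)
block (array([385.7, 291.4], dtype=float32), 89.9, 49.6, 25.5)
handle (array([432.8, 118.6], dtype=float32), 77.1, 25.8, -40.6)
beam (array([ 457.8, -115.2], dtype=float32), 156.1, 29.6, 38.8)
file (array([462.3,  94.4], dtype=float32), 154.8, 26.0, -40.6)
nip (array([ 551.9, -295.1], dtype=float32), 64.2, 18.7, -37.7) 172.0
[[ 510.   51.]
 [ 411.  144.]
 [ 629. -357.]
 [ 567. -265.]
 [ 535. -293.]]
373.32214544330577 [ 304.46049451 -551.36130116  373.01986619] [-0.27284092 -0.10792527 -0.95598639]
```

View pics/c0.png

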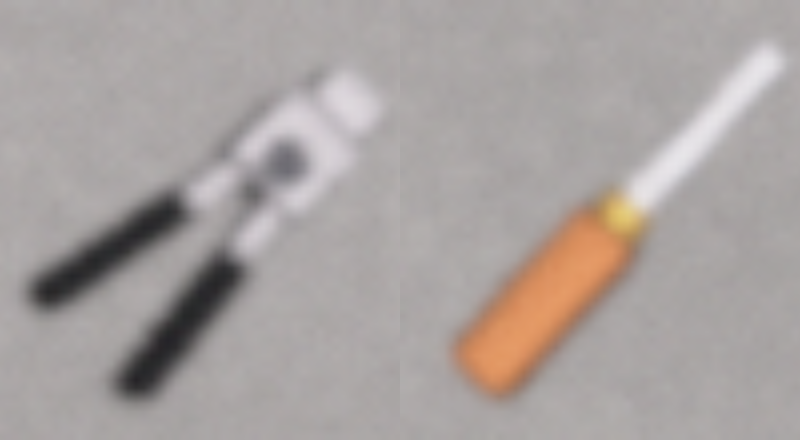

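```bash
cat >> h.py <<'E'
def go(x,y,z,yaw):
    s=monitor.state(); p=s['eef_pos']; yw=s['orientation'][2]; a=np.radians(yw)
    d=np.array([x,y,z])-p; t=(yaw-yw+180)%360-180
    print('t',round(s['time_s'],2),'at',np.round(p,1),round(yw,1),'| dx %.4f dy %.4f dz %.4f rz %.4f'%(
      (d[0]*np.cos(a)+d[1]*np.sin(a))/400,(d[0]*np.sin(a)-d[1]*np.cos(a))/400,-d[2]/400,-t/60),'dist',round(float(np.linalg.norm(d))))
E
python3 -c "
from h import *
go(457.8,-115.2,200,38.8)"
```

```text
t 0.1 at [ 234.4 -578.6  230.2] 22.0 | dx 0.9526 dy -0.8641 dz 0.0754 rz -0.2792 dist 515
```

{"method": "arm_command", "body": {"targets": [{"dx":0.953,"dy":-0.864,"dz":0.075,"rz":-0.279},{"dx":0.953,"dy":-0.864,"dz":0.075,"rz":-0.279},{"dx":0.953,"dy":-0.864,"dz":0.075,"rz":-0.279},{"dx":0.953,"dy":-0.864,"dz":0.075,"rz":-0.279},{"dx":0.953,"dy":-0.864,"dz":0.075,"rz":-0.279},{"dx":0.953,"dy":-0.864,"dz":0.075,"rz":-0.279},{"dx":0.953,"dy":-0.864,"dz":0.075,"rz":-0.279},{"dx":0.953,"dy":-0.864,"dz":0.075,"rz":-0.279},{"dx":0.953,"dy":-0.864,"dz":0.075,"rz":-0.279},{"dx":0.953,"dy":-0.864,"dz":0.075,"rz":-0.279},{"dx":0.953,"dy":-0.864,"dz":0.075,"rz":-0.279},{"dx":0.953,"dy":-0.864,"dz":0.075,"rz":-0.279}]}}

```text
schema error: expected keys dx, dy, dz, rx, ry, rz, fingers
```

```bash
cat >> h.py <<'E'
def wrist(name):
    cal=get_calibration('wrist'); im=get_image('wrist')[:,:,::-1].copy(); cv2.imwrite(f'pics/{name}.png',im)
    return cal,im,cv2.split(cv2.cvtColor(im,cv2.COLOR_BGR2HSV))
E
python3 - <<'E'
from h import *
cal,im,(H,S,V)=wrist('w1')
sd=w2px(cal,[(457.8,-115.2,32)])[0]; print(sd)
for th in (185,200): print(rect(cal,(V>th)&(S<40),32,sd))
tr=((H>95)&(H<130)&(S>120))|(V<60)
for a in ((389,-268),(662,-97)):
    q=w2px(cal,[a+(30,)])[0]; print(q,rect(cal,tr,30,q))
go(457.8,-115.2,6,38.8)
E
```

```text
[-228.48518932 -373.63250981]
(array([ 307.1, -705.1], dtype=float32), 262.0, 28.8, 17.2)
(array([ 352.9, -684.8], dtype=float32), 91.7, 16.1, 17.4)
[   3.22753567 -133.16800176] (array([ 303.8, -312.4], dtype=float32), 56.2, 20.7, -68.1)
[-273.5390663  -950.80490484] (array([ 303.8, -312.4], dtype=float32), 56.2, 20.7, -68.1)
t 0.15 at [ 234.4 -578.7  230.3] 22.1 | dx 0.9526 dy -0.8643 dz 0.5608 rz -0.2792 dist 561
```

View pics/w1.png

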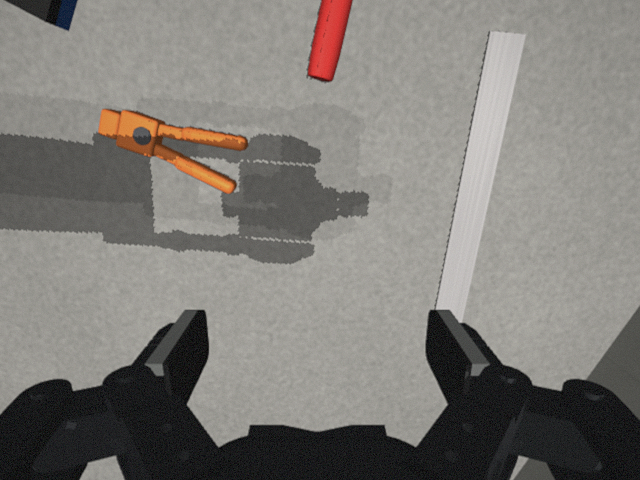

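{"method": "arm_command", "body": {"targets": [{"dx":0.953,"dy":-0.864,"dz":0.075,"rx":0,"ry":0,"rz":-0.279,"fingers":1},{"dx":0.953,"dy":-0.864,"dz":0.075,"rx":0,"ry":0,"rz":-0.279,"fingers":1},{"dx":0.953,"dy":-0.864,"dz":0.075,"rx":0,"ry":0,"rz":-0.279,"fingers":1},{"dx":0.953,"dy":-0.864,"dz":0.075,"rx":0,"ry":0,"rz":-0.279,"fingers":1},{"dx":0.953,"dy":-0.864,"dz":0.075,"rx":0,"ry":0,"rz":-0.279,"fingers":1},{"dx":0.953,"dy":-0.864,"dz":0.075,"rx":0,"ry":0,"rz":-0.279,"fingers":1},{"dx":0.953,"dy":-0.864,"dz":0.075,"rx":0,"ry":0,"rz":-0.279,"fingers":1},{"dx":0.953,"dy":-0.864,"dz":0.075,"rx":0,"ry":0,"rz":-0.279,"fingers":1},{"dx":0.953,"dy":-0.864,"dz":0.075,"rx":0,"ry":0,"rz":-0.279,"fingers":1},{"dx":0.953,"dy":-0.864,"dz":0.075,"rx":0,"ry":0,"rz":-0.279,"fingers":1},{"dx":0.953,"dy":-0.864,"dz":0.075,"rx":0,"ry":0,"rz":-0.279,"fingers":1},{"dx":0.953,"dy":-0.864,"dz":0.075,"rx":0,"ry":0,"rz":-0.279,"fingers":1}]}}

```text
time_s: 1.65
eef_pos: [457.7, -117.3, 201.3]
orientation: [180.0, 0.0, 38.7]
force: [0.4, 0.3, 0.3]
finger_gap: 85.2
grip_force: 0.0
```

Run:
```python
from h import *
cal,im,(H,S,V)=wrist('w2')
sd=w2px(cal,[(457.8,-115.2,32)])[0]; print(sd)
for th in (185,200): print(rect(cal,(V>th)&(S<40),32,sd))
tr=((H>95)&(H<130)&(S>120))|(V<60)
for a in ((389,-268),(662,-97)):
    q=w2px(cal,[a+(30,)])[0]; print(q,rect(cal,tr,30,q))
go(457.8,-115.2,6,38.8)
```

```text
[313.98522192 219.18751256]
(array([ 459.1, -161.8], dtype=float32), 12.8, 5.6, 47.9)
(array([ 412.1, -148.5], dtype=float32), 36.9, 26.6, 38.6)
[392.45237974 367.14822031] (array([ 330. , -224.1], dtype=float32), 697.5, 246.8, -51.4)
[468.9329406  -10.59297963] (array([641.9, -94. ], dtype=float32), 134.1, 102.5, -9.4)
t 1.7 at [ 457.8 -117.2  201.3] 38.7 | dx 0.0032 dy -0.0040 dz 0.4883 rz -0.0025 dist 195
```

View pics/w2.png

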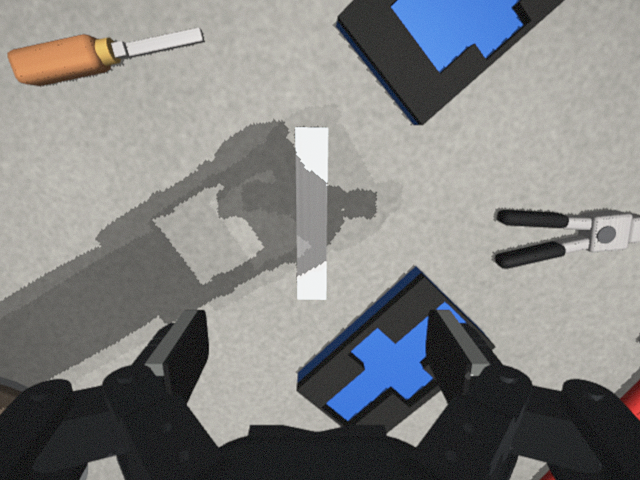

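Run:
```python
from h import *
cal=get_calibration('wrist')
w=px2w(cal,[(311.5,127),(312,300)],32); d=w[1]-w[0]; print(w.mean(0),np.linalg.norm(d),np.degrees(np.arctan2(*d[::-1])))
c=w.mean(0); print(px2w(cal,[(14,68),(204,35)],10)); go(c[0],c[1],6,38.7)
```

```text
[ 456.45154992 -113.78085199] 151.37762952415824 -141.47789918015263
[[399.94311809 152.41442079]
 [517.02071451  44.31585829]]
t 1.7 at [ 457.8 -117.2  201.3] 38.7 | dx 0.0028 dy -0.0089 dz 0.4883 rz -0.0008 dist 195
```

{"method": "arm_command", "body": {"targets": [{"dx":0.002,"dy":-0.007,"dz":0.4,"rx":0,"ry":0,"rz":0,"fingers":1},{"dx":0.002,"dy":-0.007,"dz":0.4,"rx":0,"ry":0,"rz":0,"fingers":1},{"dx":0.002,"dy":-0.007,"dz":0.4,"rx":0,"ry":0,"rz":0,"fingers":1},{"dx":0.002,"dy":-0.007,"dz":0.488,"rx":0,"ry":0,"rz":0,"fingers":1},{"dx":0.002,"dy":-0.007,"dz":0.488,"rx":0,"ry":0,"rz":0,"fingers":1},{"dx":0.002,"dy":-0.007,"dz":0.488,"rx":0,"ry":0,"rz":0,"fingers":-1},{"dx":0.002,"dy":-0.007,"dz":0.488,"rx":0,"ry":0,"rz":0,"fingers":-1},{"dx":0.002,"dy":-0.007,"dz":0.488,"rx":0,"ry":0,"rz":0,"fingers":-1},{"dx":0.002,"dy":-0.007,"dz":0.488,"rx":0,"ry":0,"rz":0,"fingers":-1},{"dx":0.002,"dy":-0.007,"dz":0.488,"rx":0,"ry":0,"rz":0,"fingers":-1},{"dx":0.002,"dy":-0.007,"dz":0.488,"rx":0,"ry":0,"rz":0,"fingers":-1},{"dx":0.002,"dy":-0.007,"dz":0.488,"rx":0,"ry":0,"rz":0,"fingers":-1}]}}

```text
time_s: 3.2
eef_pos: [458.4, -113.6, 7.5]
orientation: [179.9, -0.1, 38.8]
force: [-1.1, -0.4, 6.5]
finger_gap: 24.7
grip_force: 61.3
```

Run:
```python
from h import *
im=cv2.imread('pics/top0.png'); cal=get_calibration('top')
H,S,V=cv2.split(cv2.cvtColor(im,cv2.COLOR_BGR2HSV))
b=((H>95)&(H<130)&(S>120)&(V>120))
for n,s in dict(file=(207,201),nip=(287,183),block=(358,182),beam=(420,287)).items(): print('pocket',n,rect(cal,b,18,s))
go(389.1,-268,107,-5.5);
```

```text
pocket file (array([602.9, 303. ], dtype=float32), 168.2, 90.9, 2.4)
pocket nip (array([659.6,  93.2], dtype=float32), 148.3, 93.3, -6.6)
pocket block (array([665.6, -98.5], dtype=float32), 105.4, 98.0, -9.9)
pocket beam (array([ 388.9, -272.2], dtype=float32), 165.8, 90.6, -6.5)
t 3.2 at [ 458.4 -113.6    7.5] 38.8 | dx -0.3768 dy 0.1922 dz -0.2487 rz 0.7383 dist 196
```

{"method": "arm_command", "body": {"targets": [{"dx":0,"dy":0,"dz":-0.1,"rx":0,"ry":0,"rz":0,"fingers":-1},{"dx":0,"dy":0,"dz":-0.25,"rx":0,"ry":0,"rz":0,"fingers":-1},{"dx":-0.1,"dy":0.05,"dz":-0.25,"rx":0,"ry":0,"rz":0.17,"fingers":-1},{"dx":-0.2,"dy":0.1,"dz":-0.25,"rx":0,"ry":0,"rz":0.34,"fingers":-1},{"dx":-0.3,"dy":0.16,"dz":-0.25,"rx":0,"ry":0,"rz":0.5,"fingers":-1},{"dx":-0.381,"dy":0.198,"dz":-0.25,"rx":0,"ry":0,"rz":0.66,"fingers":-1},{"dx":-0.381,"dy":0.198,"dz":-0.25,"rx":0,"ry":0,"rz":0.747,"fingers":-1},{"dx":-0.381,"dy":0.198,"dz":-0.25,"rx":0,"ry":0,"rz":0.747,"fingers":-1},{"dx":-0.381,"dy":0.198,"dz":-0.25,"rx":0,"ry":0,"rz":0.747,"fingers":-1},{"dx":-0.381,"dy":0.198,"dz":-0.25,"rx":0,"ry":0,"rz":0.747,"fingers":-1}]}}

```text
time_s: 4.45
eef_pos: [388.0, -269.9, 106.0]
orientation: [-180.0, 0.0, -5.9]
force: [0.0, 1.2, -1.7]
finger_gap: 25.0
grip_force: 60.2
```

Run:
```python
from h import *
cal,im,(H,S,V)=wrist('w3')
T=lambda x,y,a:(x+85*0,y)
def cor(x,y,yaw,L,W,z):
    a=np.radians(yaw);c,s=np.cos(a),np.sin(a)
    return [(x+u*c-v*s,y+u*s+v*c,z) for u,v in ((L,W),(L,-W),(-L,-W),(-L,W))]
for L,W,z,col in ((85,52,30,(0,255,0)),(82,20,18,(0,0,255)),(20,45,18,(0,255,255))):
    p=w2px(cal,cor(389,-270.8,-6,L,W,z)); cv2.polylines(im,[p.round().astype(int)],True,col,1)
cv2.imwrite('pics/w3b.png',im); go(389,-270.8,24.5,-6)
```

```text
t 4.5 at [ 388.  -269.9  106. ] -5.9 | dx 0.0027 dy 0.0020 dz 0.2038 rz 0.0010 dist 82
```

View pics/w3b.png

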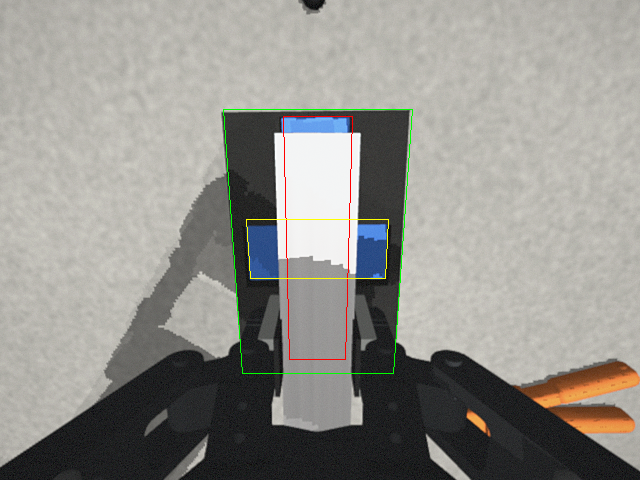

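{"method": "arm_command", "body": {"targets": [{"dx":0,"dy":0.001,"dz":0.08,"rx":0,"ry":0,"rz":0,"fingers":-1},{"dx":0,"dy":0.001,"dz":0.14,"rx":0,"ry":0,"rz":0,"fingers":-1},{"dx":0,"dy":0.001,"dz":0.18,"rx":0,"ry":0,"rz":0,"fingers":-1},{"dx":0,"dy":0.001,"dz":0.195,"rx":0,"ry":0,"rz":0,"fingers":-1},{"dx":0,"dy":0.001,"dz":0.2035,"rx":0,"ry":0,"rz":0,"fingers":-1},{"dx":0,"dy":0.001,"dz":0.2035,"rx":0,"ry":0,"rz":0,"fingers":-1},{"dx":0,"dy":0.001,"dz":0.2035,"rx":0,"ry":0,"rz":0,"fingers":-1}]}}

```text
time_s: 5.38
eef_pos: [388.7, -271.5, 25.5]
orientation: [179.9, -0.1, -6.0]
force: [-0.5, 0.7, 0.4]
finger_gap: 25.0
grip_force: 60.5
```

{"method": "arm_command", "body": {"targets": [{"dx":0,"dy":0,"dz":0.001,"rx":0,"ry":0,"rz":0,"fingers":-0.05},{"dx":0,"dy":0,"dz":0.001,"rx":0,"ry":0,"rz":0,"fingers":-0.05},{"dx":0,"dy":0,"dz":0.001,"rx":0,"ry":0,"rz":0,"fingers":-0.05},{"dx":0,"dy":0,"dz":-0.1,"rx":0,"ry":0,"rz":0,"fingers":-0.05},{"dx":0,"dy":0,"dz":-0.25,"rx":0,"ry":0,"rz":0,"fingers":1},{"dx":0,"dy":0,"dz":-0.4,"rx":0,"ry":0,"rz":-0.1,"fingers":1},{"dx":-0.1,"dy":-0.95,"dz":-0.44,"rx":0,"ry":0,"rz":-0.2,"fingers":1},{"dx":-0.1,"dy":-0.95,"dz":-0.44,"rx":0,"ry":0,"rz":-0.35,"fingers":1},{"dx":-0.1,"dy":-0.95,"dz":-0.44,"rx":0,"ry":0,"rz":-0.525,"fingers":1},{"dx":-0.1,"dy":-0.95,"dz":-0.44,"rx":0,"ry":0,"rz":-0.525,"fingers":1},{"dx":-0.1,"dy":-0.95,"dz":-0.44,"rx":0,"ry":0,"rz":-0.525,"fingers":1},{"dx":-0.1,"dy":-0.95,"dz":-0.44,"rx":0,"ry":0,"rz":-0.525,"fingers":1}]}}

```text
time_s: 6.88
eef_pos: [387.8, 105.8, 200.8]
orientation: [180.0, -0.1, 25.5]
force: [1.5, -1.9, -0.4]
finger_gap: 85.7
grip_force: 0.0
```

Run:
```python
from h import *
cv2.imwrite('pics/top1.png',get_image('top')[:,:,::-1])
go(385.7,291.4,200,25.5)
```

```text
t 6.92 at [387.3 113.4 201.3] 25.8 | dx 0.1901 dy -0.4025 dz 0.0034 rz 0.0048 dist 178
```

{"method": "arm_command", "body": {"targets": [{"dx":0.19,"dy":-0.4,"dz":0,"rx":0,"ry":0,"rz":0,"fingers":1},{"dx":0.19,"dy":-0.4,"dz":0,"rx":0,"ry":0,"rz":0,"fingers":1},{"dx":0.19,"dy":-0.4,"dz":0,"rx":0,"ry":0,"rz":0,"fingers":1},{"dx":0.19,"dy":-0.4,"dz":0,"rx":0,"ry":0,"rz":0,"fingers":1},{"dx":0.19,"dy":-0.4,"dz":0,"rx":0,"ry":0,"rz":0,"fingers":1},{"dx":0.19,"dy":-0.4,"dz":0,"rx":0,"ry":0,"rz":0,"fingers":1}]}}

```text
time_s: 7.68
eef_pos: [387.7, 279.5, 200.1]
orientation: [180.0, 0.1, 25.4]
force: [0.8, 0.2, -0.5]
finger_gap: 85.0
grip_force: 0.0
```

Run:
```python
from h import *
cal,im,(H,S,V)=wrist('w4')
wood=(H<25)&(S>70)&(V>50)
q=w2px(cal,[(385.7,291.4,30)])[0]; print(q,rect(cal,wood,30,q))
t=cv2.imread('pics/top1.png')
o=np.zeros((480,800,3),np.uint8); o[:,:560]=cv2.resize(im,(560,480)); o[:240,560:]=cv2.resize(t[245:325,380:460],(240,240)); cv2.imwrite('pics/c4.png',o)
go(385.7,291.4,5,25.5)
```

```text
[302.36908937 216.91050651] (array([386.1, 295.2], dtype=float32), 90.2, 47.0, 25.7)
t 7.72 at [387.8 279.5 200.2] 25.4 | dx 0.0079 dy -0.0291 dz 0.4880 rz -0.0024 dist 196
```

View pics/c4.png

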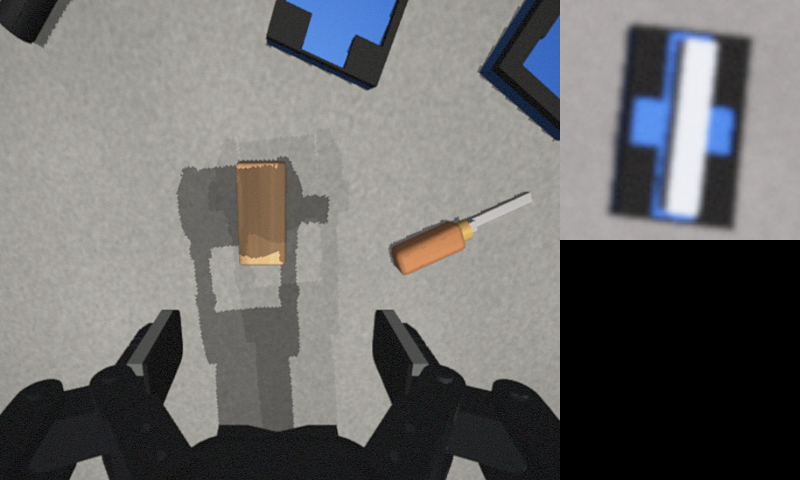

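{"method": "arm_command", "body": {"targets": [{"dx":0.012,"dy":-0.036,"dz":0.1,"rx":0,"ry":0,"rz":0,"fingers":1},{"dx":0.012,"dy":-0.036,"dz":0.25,"rx":0,"ry":0,"rz":0,"fingers":1},{"dx":0.012,"dy":-0.036,"dz":0.4,"rx":0,"ry":0,"rz":0,"fingers":1},{"dx":0.012,"dy":-0.036,"dz":0.488,"rx":0,"ry":0,"rz":0,"fingers":1},{"dx":0.012,"dy":-0.036,"dz":0.488,"rx":0,"ry":0,"rz":0,"fingers":1},{"dx":0.012,"dy":-0.036,"dz":0.488,"rx":0,"ry":0,"rz":0,"fingers":0},{"dx":0.012,"dy":-0.036,"dz":0.488,"rx":0,"ry":0,"rz":0,"fingers":-1},{"dx":0.012,"dy":-0.036,"dz":0.488,"rx":0,"ry":0,"rz":0,"fingers":-1},{"dx":0.012,"dy":-0.036,"dz":0.488,"rx":0,"ry":0,"rz":0,"fingers":-1},{"dx":0.012,"dy":-0.036,"dz":0.488,"rx":0,"ry":0,"rz":0,"fingers":-1},{"dx":0.012,"dy":-0.036,"dz":0.488,"rx":0,"ry":0,"rz":0,"fingers":-1}]}}

```text
time_s: 9.1
eef_pos: [388.2, 297.4, 7.6]
orientation: [-180.0, -0.3, 25.5]
force: [-0.2, -1.0, 7.7]
finger_gap: 47.3
grip_force: 63.7
```

Run:
```python
from h import *
s=monitor.state(); print(s['finger_gap'],s['grip_force']); go(664.3,-97.9,125,-9.6)
```

```text
47.27354911700362 63.66605758666992
t 9.1 at [388.2 297.4   7.6] 25.5 | dx 0.1982 dy 1.1890 dz -0.2934 rz 0.5845 dist 496
```

{"method": "arm_command", "body": {"targets": [{"dx":0,"dy":0,"dz":-0.1,"rx":0,"ry":0,"rz":0,"fingers":-1},{"dx":0,"dy":0,"dz":-0.25,"rx":0,"ry":0,"rz":0,"fingers":-1},{"dx":0.03,"dy":0.15,"dz":-0.295,"rx":0,"ry":0,"rz":0.1,"fingers":-1},{"dx":0.06,"dy":0.3,"dz":-0.295,"rx":0,"ry":0,"rz":0.2,"fingers":-1},{"dx":0.08,"dy":0.45,"dz":-0.295,"rx":0,"ry":0,"rz":0.3,"fingers":-1},{"dx":0.1,"dy":0.6,"dz":-0.295,"rx":0,"ry":0,"rz":0.4,"fingers":-1},{"dx":0.12,"dy":0.75,"dz":-0.295,"rx":0,"ry":0,"rz":0.5,"fingers":-1},{"dx":0.15,"dy":0.9,"dz":-0.295,"rx":0,"ry":0,"rz":0.585,"fingers":-1},{"dx":0.15,"dy":0.9,"dz":-0.295,"rx":0,"ry":0,"rz":0.585,"fingers":-1}]}}

```text
time_s: 10.22
eef_pos: [598.2, -7.0, 124.8]
orientation: [180.0, -0.3, -9.9]
force: [-0.6, 0.6, -0.2]
finger_gap: 47.0
grip_force: 62.7
```

Run:
```python
from h import *
go(664.3,-97.9,125,-9.6)
```

```text
t 10.22 at [598.2  -7.  124.8] -9.9 | dx 0.2019 dy 0.1954 dz -0.0006 rz -0.0053 dist 112
```

{"method": "arm_command", "body": {"targets": [{"dx":0.2,"dy":0.195,"dz":0,"rx":0,"ry":0,"rz":0,"fingers":-1},{"dx":0.2,"dy":0.195,"dz":0,"rx":0,"ry":0,"rz":0,"fingers":-1},{"dx":0.2,"dy":0.195,"dz":0,"rx":0,"ry":0,"rz":0,"fingers":-1},{"dx":0.2,"dy":0.195,"dz":0,"rx":0,"ry":0,"rz":0,"fingers":-1},{"dx":0.2,"dy":0.195,"dz":0,"rx":0,"ry":0,"rz":0,"fingers":-1}]}}

```text
time_s: 10.85
eef_pos: [659.5, -91.7, 123.0]
orientation: [-180.0, 0.1, -9.5]
force: [0.1, 0.1, -1.0]
finger_gap: 46.7
grip_force: 62.7
```

```bash
cat >> h.py <<'E'
def cor(x,y,yaw,u0,u1,v0,v1,z):
    a=np.radians(yaw);c,s=np.cos(a),np.sin(a)
    return [(x+u*c-v*s,y+u*s+v*c,z) for u,v in ((u0,v0),(u1,v0),(u1,v1),(u0,v1))]
def draw(cal,im,pose,boxes):
    for b in boxes:
        cv2.polylines(im,[w2px(cal,cor(*pose,*b[:5])).round().astype(int)],True,b[5],1)
G,R,Y,M=(0,255,0),(0,0,255),(0,255,255),(255,0,255)
E
python3 - <<'E'
from h import *
cal,im,(H,S,V)=wrist('w5'); s=monitor.state(); p=s['eef_pos']; yw=s['orientation'][2]
draw(cal,im,(664.3,-97.9,-9.6),[(-85,85,-52,52,30,G),(-52,52,-31,31,18,R),(-20,20,-47,47,18,Y)])
draw(cal,im,(p[0],p[1],yw),[(-45,45,-24,24,p[2]+23,M)])
cv2.imwrite('pics/w5b.png',im); go(664.3,-97.9,25,-9.6)
E
```

```text
t 10.9 at [659.7 -91.8 123.1] -9.5 | dx 0.0138 dy 0.0132 dz 0.2452 rz 0.0011 dist 98
```

View pics/w5b.png

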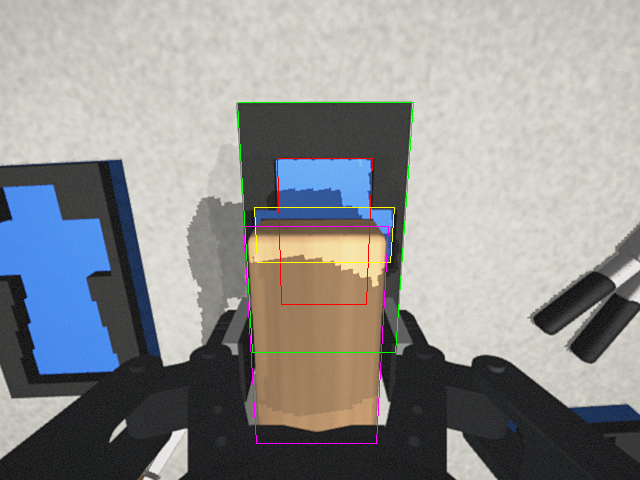

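{"method": "arm_command", "body": {"targets": [{"dx":0.021,"dy":0.013,"dz":0.08,"rx":0,"ry":0,"rz":0,"fingers":-1},{"dx":0.021,"dy":0.013,"dz":0.16,"rx":0,"ry":0,"rz":0,"fingers":-1},{"dx":0.021,"dy":0.013,"dz":0.21,"rx":0,"ry":0,"rz":0,"fingers":-1},{"dx":0.021,"dy":0.013,"dz":0.23,"rx":0,"ry":0,"rz":0,"fingers":-1},{"dx":0.021,"dy":0.013,"dz":0.243,"rx":0,"ry":0,"rz":0,"fingers":-1},{"dx":0.021,"dy":0.013,"dz":0.243,"rx":0,"ry":0,"rz":0,"fingers":-1},{"dx":0.021,"dy":0.013,"dz":0.243,"rx":0,"ry":0,"rz":0,"fingers":-1}]}}

```text
time_s: 11.78
eef_pos: [669.1, -100.2, 27.2]
orientation: [180.0, -0.1, -9.6]
force: [-0.4, 0.8, -1.0]
finger_gap: 47.1
grip_force: 62.7
```

Run:
```python
from h import *
go(667.1,-98.4,25.6,-9.6); go(435,117,200,139.4)
```

```text
t 11.78 at [ 669.1 -100.2   27.2] -9.6 | dx -0.0056 dy -0.0035 dz 0.0039 rz -0.0005 dist 3
t 11.78 at [ 669.1 -100.2   27.2] -9.6 | dx -0.6678 dy -0.4374 dz -0.4321 rz -2.4839 dist 363
```

{"method": "arm_command", "body": {"targets": [{"dx":-0.005,"dy":-0.003,"dz":0.004,"rx":0,"ry":0,"rz":0,"fingers":-1},{"dx":-0.005,"dy":-0.003,"dz":0.004,"rx":0,"ry":0,"rz":0,"fingers":-1},{"dx":-0.005,"dy":-0.003,"dz":0.004,"rx":0,"ry":0,"rz":0,"fingers":0.36},{"dx":-0.005,"dy":-0.003,"dz":0.004,"rx":0,"ry":0,"rz":0,"fingers":0.36},{"dx":-0.005,"dy":-0.003,"dz":0.004,"rx":0,"ry":0,"rz":0,"fingers":0.36},{"dx":-0.005,"dy":-0.003,"dz":-0.1,"rx":0,"ry":0,"rz":0,"fingers":0.36},{"dx":-0.005,"dy":-0.003,"dz":-0.25,"rx":0,"ry":0,"rz":0,"fingers":0.36},{"dx":-0.1,"dy":-0.06,"dz":-0.385,"rx":0,"ry":0,"rz":0.1,"fingers":1},{"dx":-0.22,"dy":-0.14,"dz":-0.385,"rx":0,"ry":0,"rz":0.25,"fingers":1},{"dx":-0.36,"dy":-0.23,"dz":-0.385,"rx":0,"ry":0,"rz":0.4,"fingers":1},{"dx":-0.48,"dy":-0.31,"dz":-0.385,"rx":0,"ry":0,"rz":0.517,"fingers":1},{"dx":-0.6,"dy":-0.39,"dz":-0.385,"rx":0,"ry":0,"rz":0.517,"fingers":1}]}}

```text
time_s: 13.28
eef_pos: [455.8, 95.2, 180.0]
orientation: [-180.0, 0.0, -40.7]
force: [0.8, 1.4, 0.1]
finger_gap: 85.5
grip_force: 0.0
```

Run:
```python
from h import *
go(433,119,180,-40.6)
```

```text
t 13.28 at [455.8  95.2 180. ] -40.7 | dx -0.0820 dy -0.0080 dz -0.0001 rz -0.0019 dist 33
```

{"method": "arm_command", "body": {"targets": [{"dx":-0.08,"dy":-0.008,"dz":0,"rx":0,"ry":0,"rz":0,"fingers":1},{"dx":-0.08,"dy":-0.008,"dz":0,"rx":0,"ry":0,"rz":0,"fingers":1},{"dx":-0.08,"dy":-0.008,"dz":0,"rx":0,"ry":0,"rz":0,"fingers":1},{"dx":-0.08,"dy":-0.008,"dz":0,"rx":0,"ry":0,"rz":0,"fingers":1}]}}

```text
time_s: 13.78
eef_pos: [436.5, 116.6, 180.1]
orientation: [-180.0, -0.0, -40.7]
force: [1.1, 0.1, -0.5]
finger_gap: 85.3
grip_force: 0.0
```

Run:
```python
from h import *
cal,im,(H,S,V)=wrist('w6')
cv2.imwrite('pics/top2.png',get_image('top')[:,:,::-1]); t=cv2.imread('pics/top2.png')
draw(cal,im,(462,95,-41),[(-75,-5,-13,13,13,G),(0,75,-5,5,7,G)])
o=np.zeros((480,800,3),np.uint8); o[:,:640]=im; o[:160,640:]=cv2.resize(t[145:220,320:395],(160,160)); cv2.imwrite('pics/c6.png',o)
go(433,119,5,-41)
```

```text
t 13.88 at [436.3 116.6 180. ] -40.7 | dx -0.0102 dy 0.0007 dz 0.4374 rz 0.0044 dist 175
```

View pics/c6.png

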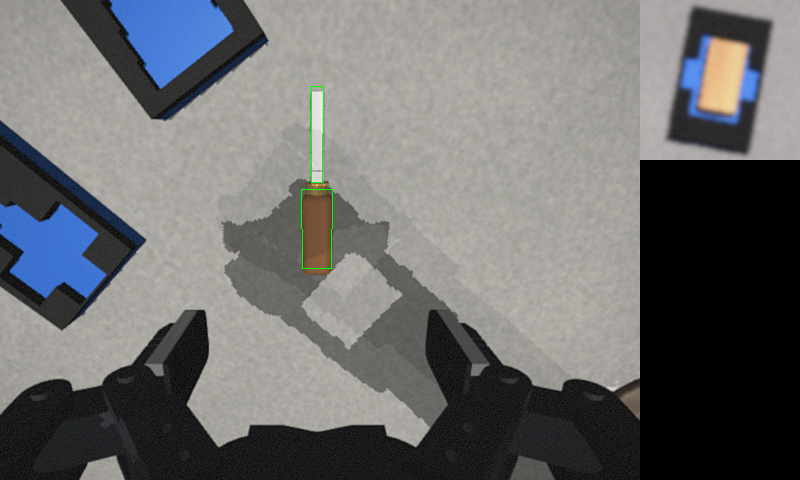

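{"method": "arm_command", "body": {"targets": [{"dx":-0.021,"dy":0.001,"dz":0.1,"rx":0,"ry":0,"rz":0.004,"fingers":1},{"dx":-0.021,"dy":0.001,"dz":0.22,"rx":0,"ry":0,"rz":0.004,"fingers":1},{"dx":-0.021,"dy":0.001,"dz":0.36,"rx":0,"ry":0,"rz":0.004,"fingers":1},{"dx":-0.021,"dy":0.001,"dz":0.437,"rx":0,"ry":0,"rz":0.004,"fingers":1},{"dx":-0.021,"dy":0.001,"dz":0.437,"rx":0,"ry":0,"rz":0.004,"fingers":1},{"dx":-0.021,"dy":0.001,"dz":0.437,"rx":0,"ry":0,"rz":0.004,"fingers":0},{"dx":-0.021,"dy":0.001,"dz":0.437,"rx":0,"ry":0,"rz":0.004,"fingers":-1},{"dx":-0.021,"dy":0.001,"dz":0.437,"rx":0,"ry":0,"rz":0.004,"fingers":-1},{"dx":-0.021,"dy":0.001,"dz":0.437,"rx":0,"ry":0,"rz":0.004,"fingers":-1},{"dx":-0.021,"dy":0.001,"dz":0.437,"rx":0,"ry":0,"rz":0.004,"fingers":-1},{"dx":-0.021,"dy":0.001,"dz":0.437,"rx":0,"ry":0,"rz":0.004,"fingers":-1},{"dx":-0.021,"dy":0.001,"dz":0.437,"rx":0,"ry":0,"rz":0.004,"fingers":-1}]}}

```text
time_s: 15.38
eef_pos: [430.3, 122.7, 6.6]
orientation: [-179.9, -0.1, -40.9]
force: [0.2, -1.0, 7.3]
finger_gap: 24.9
grip_force: 60.8
```

Run:
```python
from h import *
a=np.radians(4.5); go(601.9-38*np.cos(a),301.6-38*np.sin(a),120,4.5)
```

```text
t 15.38 at [430.3 122.7   6.6] -40.9 | dx -0.0352 dy -0.5511 dz -0.2835 rz -0.7565 dist 248
```

{"method": "arm_command", "body": {"targets": [{"dx":0,"dy":0,"dz":-0.1,"rx":0,"ry":0,"rz":0,"fingers":-1},{"dx":0,"dy":0,"dz":-0.23,"rx":0,"ry":0,"rz":0,"fingers":-1},{"dx":0,"dy":-0.11,"dz":-0.283,"rx":0,"ry":0,"rz":-0.15,"fingers":-1},{"dx":-0.01,"dy":-0.22,"dz":-0.283,"rx":0,"ry":0,"rz":-0.3,"fingers":-1},{"dx":-0.02,"dy":-0.33,"dz":-0.283,"rx":0,"ry":0,"rz":-0.45,"fingers":-1},{"dx":-0.03,"dy":-0.44,"dz":-0.283,"rx":0,"ry":0,"rz":-0.6,"fingers":-1},{"dx":-0.035,"dy":-0.551,"dz":-0.283,"rx":0,"ry":0,"rz":-0.756,"fingers":-1},{"dx":-0.035,"dy":-0.551,"dz":-0.283,"rx":0,"ry":0,"rz":-0.756,"fingers":-1},{"dx":-0.035,"dy":-0.551,"dz":-0.283,"rx":0,"ry":0,"rz":-0.756,"fingers":-1},{"dx":-0.035,"dy":-0.551,"dz":-0.283,"rx":0,"ry":0,"rz":-0.756,"fingers":-1},{"dx":-0.035,"dy":-0.551,"dz":-0.283,"rx":0,"ry":0,"rz":-0.756,"fingers":-1}]}}

```text
time_s: 16.75
eef_pos: [561.9, 297.3, 118.4]
orientation: [180.0, 0.0, 4.4]
force: [-0.3, 0.3, -0.6]
finger_gap: 24.6
grip_force: 59.8
```

Run:
```python
from h import *
cal,im,(H,S,V)=wrist('w7'); s=monitor.state(); p=s['eef_pos']; yw=s['orientation'][2]
draw(cal,im,(601.9,301.6,4.5),[(-85,85,-52,52,30,G),(-83,8,-20,20,18,R),(8,83,-12,12,18,R),(-58,-18,-45,45,18,Y)])
a=np.radians(yw)
draw(cal,im,(p[0]+38*np.cos(a),p[1]+38*np.sin(a),yw),[(0,75,-5,5,p[2],M),(-75,-5,-13,13,p[2]+7,M)])
cv2.imwrite('pics/w7b.png',im); a=np.radians(4.5); go(601.9-38*np.cos(a),301.6-38*np.sin(a),24.6,4.5)
```

```text
t 16.8 at [562.1 297.4 118.5] 4.4 | dx 0.0050 dy -0.0026 dz 0.2348 rz -0.0015 dist 94
```

View pics/w7b.png

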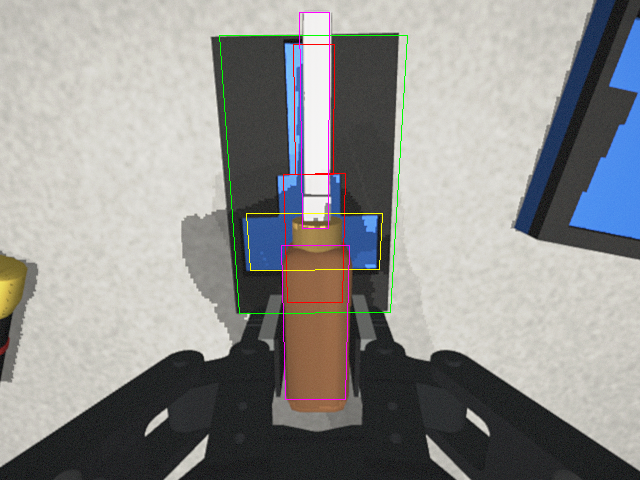

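{"method": "arm_command", "body": {"targets": [{"dx":0.005,"dy":-0.006,"dz":0.08,"rx":0,"ry":0,"rz":-0.028,"fingers":-1},{"dx":0.005,"dy":-0.006,"dz":0.15,"rx":0,"ry":0,"rz":-0.028,"fingers":-1},{"dx":0.005,"dy":-0.006,"dz":0.19,"rx":0,"ry":0,"rz":-0.028,"fingers":-1},{"dx":0.005,"dy":-0.006,"dz":0.22,"rx":0,"ry":0,"rz":-0.028,"fingers":-1},{"dx":0.005,"dy":-0.006,"dz":0.233,"rx":0,"ry":0,"rz":-0.028,"fingers":-1},{"dx":0.005,"dy":-0.006,"dz":0.233,"rx":0,"ry":0,"rz":-0.028,"fingers":-1},{"dx":0.005,"dy":-0.006,"dz":0.233,"rx":0,"ry":0,"rz":-0.028,"fingers":-1}]}}

```text
time_s: 17.68
eef_pos: [565.0, 301.1, 26.0]
orientation: [-180.0, -0.1, 6.1]
force: [-0.2, 0.1, -0.3]
finger_gap: 24.8
grip_force: 59.8
```

Run:
```python
from h import *
go(564,299.9,24.6,6.1); 
im=cv2.imread('pics/top0.png'); cal=get_calibration('top')
w=px2w(cal,[(400+422/8,185+92/8),(418.5,227.5),(400+348/8,205)],18); print(w)
go(600,-327,200,-44)
```

```text
t 17.68 at [565.  301.1  26. ] 6.1 | dx -0.0028 dy 0.0026 dz 0.0036 rz 0.0008 dist 2
[[ 632.95998735 -358.30443487]
 [ 546.26501363 -266.28149905]
 [ 609.09243005 -333.34053348]]
t 17.68 at [565.  301.1  26. ] 6.1 | dx -0.0811 dy 1.5705 dz -0.4349 rz 0.8358 dist 653
```

{"method": "arm_command", "body": {"targets": [{"dx":-0.002,"dy":0.002,"dz":0.0035,"rx":0,"ry":0,"rz":0,"fingers":-1},{"dx":-0.002,"dy":0.002,"dz":0.0035,"rx":0,"ry":0,"rz":0,"fingers":-1},{"dx":-0.002,"dy":0.002,"dz":0.0035,"rx":0,"ry":0,"rz":0,"fingers":-0.05},{"dx":-0.002,"dy":0.002,"dz":0.0035,"rx":0,"ry":0,"rz":0,"fingers":-0.05},{"dx":-0.002,"dy":0.002,"dz":0.0035,"rx":0,"ry":0,"rz":0,"fingers":-0.05},{"dx":-0.002,"dy":0.002,"dz":-0.1,"rx":0,"ry":0,"rz":0,"fingers":-0.05},{"dx":-0.002,"dy":0.002,"dz":-0.25,"rx":0,"ry":0,"rz":0,"fingers":-0.05},{"dx":-0.01,"dy":0.15,"dz":-0.385,"rx":0,"ry":0,"rz":0.15,"fingers":1},{"dx":-0.02,"dy":0.3,"dz":-0.385,"rx":0,"ry":0,"rz":0.3,"fingers":1},{"dx":-0.03,"dy":0.45,"dz":-0.385,"rx":0,"ry":0,"rz":0.45,"fingers":1},{"dx":-0.04,"dy":0.6,"dz":-0.385,"rx":0,"ry":0,"rz":0.6,"fingers":1},{"dx":-0.05,"dy":0.75,"dz":-0.385,"rx":0,"ry":0,"rz":0.75,"fingers":1}]}}

```text
time_s: 19.18
eef_pos: [576.2, 2.9, 179.4]
orientation: [-180.0, -0.0, -39.1]
force: [1.4, -0.1, -0.0]
finger_gap: 85.4
grip_force: 0.0
```

Run:
```python
from h import *
go(608,-332,180,-46)
```

```text
t 19.18 at [576.2   2.9 179.4] -39.1 | dx 0.5901 dy 0.5993 dz -0.0015 rz 0.1144 dist 336
```

{"method": "arm_command", "body": {"targets": [{"dx":0.59,"dy":0.6,"dz":0,"rx":0,"ry":0,"rz":0.115,"fingers":1},{"dx":0.59,"dy":0.6,"dz":0,"rx":0,"ry":0,"rz":0.115,"fingers":1},{"dx":0.59,"dy":0.6,"dz":0,"rx":0,"ry":0,"rz":0.115,"fingers":1},{"dx":0.59,"dy":0.6,"dz":0,"rx":0,"ry":0,"rz":0.115,"fingers":1},{"dx":0.59,"dy":0.6,"dz":0,"rx":0,"ry":0,"rz":0.115,"fingers":1},{"dx":0.59,"dy":0.6,"dz":0,"rx":0,"ry":0,"rz":0.115,"fingers":1},{"dx":0.59,"dy":0.6,"dz":0,"rx":0,"ry":0,"rz":0.115,"fingers":1},{"dx":0.59,"dy":0.6,"dz":0,"rx":0,"ry":0,"rz":0.115,"fingers":1},{"dx":0.59,"dy":0.6,"dz":0,"rx":0,"ry":0,"rz":0.115,"fingers":1}]}}

```text
time_s: 20.3
eef_pos: [609.7, -327.9, 179.1]
orientation: [-180.0, 0.1, -45.6]
force: [0.8, 0.6, -0.1]
finger_gap: 85.5
grip_force: 0.0
```

Run:
```python
from h import *
cal,im,(H,S,V)=wrist('w8')
cv2.imwrite('pics/top3.png',get_image('top')[:,:,::-1]); t=cv2.imread('pics/top3.png')
a=np.radians(-46); draw(cal,im,(608-30*np.cos(a),-332-30*np.sin(a),-46),[(13,47,-17,17,22,G),(47,65,-12,12,22,G),(-65,13,-28.5,28.5,20,R)])
o=np.zeros((480,800,3),np.uint8); o[:,:640]=im; o[:160,640:]=cv2.resize(t[163:238,170:245],(160,160)); cv2.imwrite('pics/c8.png',o)
go(608,-332,5,-46)
```

```text
t 20.4 at [ 609.8 -328.4  179.3] -45.6 | dx 0.0032 dy 0.0096 dz 0.4357 rz 0.0060 dist 174
```

View pics/c8.png

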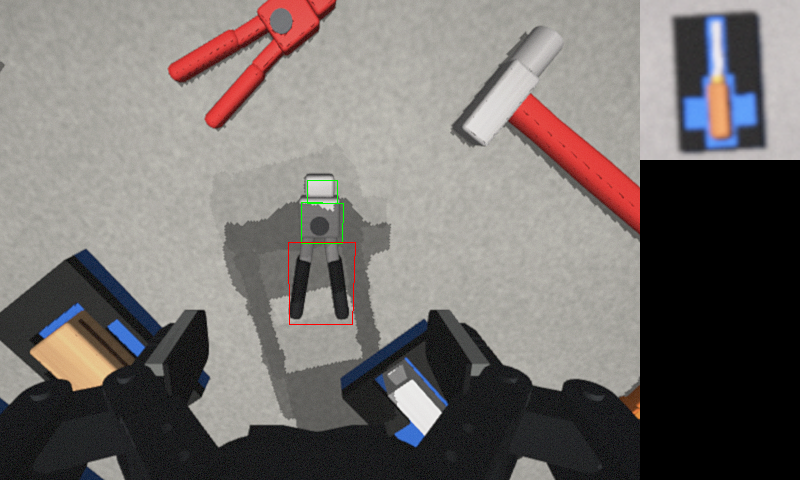

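{"method": "arm_command", "body": {"targets": [{"dx":0.014,"dy":0.005,"dz":0.1,"rx":0,"ry":0,"rz":0.004,"fingers":1},{"dx":0.014,"dy":0.005,"dz":0.22,"rx":0,"ry":0,"rz":0.004,"fingers":1},{"dx":0.014,"dy":0.005,"dz":0.36,"rx":0,"ry":0,"rz":0.004,"fingers":1},{"dx":0.014,"dy":0.005,"dz":0.436,"rx":0,"ry":0,"rz":0.004,"fingers":1},{"dx":0.014,"dy":0.005,"dz":0.436,"rx":0,"ry":0,"rz":0.004,"fingers":1},{"dx":0.014,"dy":0.005,"dz":0.436,"rx":0,"ry":0,"rz":0.004,"fingers":0},{"dx":0.014,"dy":0.005,"dz":0.436,"rx":0,"ry":0,"rz":0.004,"fingers":-1},{"dx":0.014,"dy":0.005,"dz":0.436,"rx":0,"ry":0,"rz":0.004,"fingers":-1},{"dx":0.014,"dy":0.005,"dz":0.436,"rx":0,"ry":0,"rz":0.004,"fingers":-1},{"dx":0.014,"dy":0.005,"dz":0.436,"rx":0,"ry":0,"rz":0.004,"fingers":-1},{"dx":0.014,"dy":0.005,"dz":0.436,"rx":0,"ry":0,"rz":0.004,"fingers":-1},{"dx":0.014,"dy":0.005,"dz":0.436,"rx":0,"ry":0,"rz":0.004,"fingers":-1}]}}

```text
time_s: 21.9
eef_pos: [613.9, -336.7, 7.4]
orientation: [-179.9, -0.2, -46.0]
force: [-0.7, 0.9, 6.5]
finger_gap: 32.1
grip_force: 61.6
```

Run:
```python
from h import *
a=np.radians(-6.7); go(658.3+30*np.cos(a),92.8+30*np.sin(a),120,-6.7)
```

```text
t 21.9 at [ 613.9 -336.7    7.4] -46.0 | dx -0.6372 dy -0.8732 dz -0.2816 rz -0.6550 dist 447
```

{"method": "arm_command", "body": {"targets": [{"dx":0,"dy":0,"dz":-0.1,"rx":0,"ry":0,"rz":0,"fingers":-1},{"dx":0,"dy":0,"dz":-0.22,"rx":0,"ry":0,"rz":0,"fingers":-1},{"dx":-0.07,"dy":-0.1,"dz":-0.282,"rx":0,"ry":0,"rz":-0.1,"fingers":-1},{"dx":-0.15,"dy":-0.21,"dz":-0.282,"rx":0,"ry":0,"rz":-0.2,"fingers":-1},{"dx":-0.23,"dy":-0.32,"dz":-0.282,"rx":0,"ry":0,"rz":-0.3,"fingers":-1},{"dx":-0.31,"dy":-0.43,"dz":-0.282,"rx":0,"ry":0,"rz":-0.4,"fingers":-1},{"dx":-0.39,"dy":-0.54,"dz":-0.282,"rx":0,"ry":0,"rz":-0.5,"fingers":-1},{"dx":-0.47,"dy":-0.65,"dz":-0.282,"rx":0,"ry":0,"rz":-0.6,"fingers":-1},{"dx":-0.55,"dy":-0.76,"dz":-0.282,"rx":0,"ry":0,"rz":-0.655,"fingers":-1},{"dx":-0.637,"dy":-0.873,"dz":-0.282,"rx":0,"ry":0,"rz":-0.655,"fingers":-1},{"dx":-0.637,"dy":-0.873,"dz":-0.282,"rx":0,"ry":0,"rz":-0.655,"fingers":-1},{"dx":-0.637,"dy":-0.873,"dz":-0.282,"rx":0,"ry":0,"rz":-0.655,"fingers":-1}]}}

```text
time_s: 23.4
eef_pos: [685.5, 90.2, 116.9]
orientation: [179.9, 0.1, -6.6]
force: [-0.4, -0.2, -1.5]
finger_gap: 32.8
grip_force: 60.8
```

{"method": "arm_command", "body": {"targets": [{"dx":0,"dy":0,"dz":0,"rx":0,"ry":0,"rz":0,"fingers":-1},{"dx":0,"dy":0,"dz":0,"rx":0,"ry":0,"rz":0,"fingers":-1}]}}

```text
time_s: 23.65
eef_pos: [686.1, 88.7, 117.5]
orientation: [180.0, 0.0, -6.8]
force: [-0.9, 0.2, -1.5]
finger_gap: 32.6
grip_force: 60.8
```

Run:
```python
from h import *
cal,im,(H,S,V)=wrist('w9'); s=monitor.state(); p=s['eef_pos']; yw=s['orientation'][2]
draw(cal,im,(658.3,92.8,-6.7),[(-85,85,-52,52,30,G),(50,73,-21,21,18,R),(10,50,-45,45,18,Y),(-73,10,-35.5,35.5,18,R)])
a=np.radians(yw)
draw(cal,im,(p[0]-30*np.cos(a),p[1]-30*np.sin(a),yw),[(47,65,-12,12,p[2]+15,M),(13,47,-17,17,p[2]+15,M),(-65,13,-28.5,28.5,p[2]+13,M)])
cv2.imwrite('pics/w9b.png',im); a=np.radians(-6.7); go(658.3+30*np.cos(a),92.8+30*np.sin(a),25.4,-6.7)
```

```text
t 23.7 at [686.2  88.8 117.5] -6.8 | dx 0.0046 dy -0.0017 dz 0.2303 rz -0.0017 dist 92
```

View pics/w9b.png

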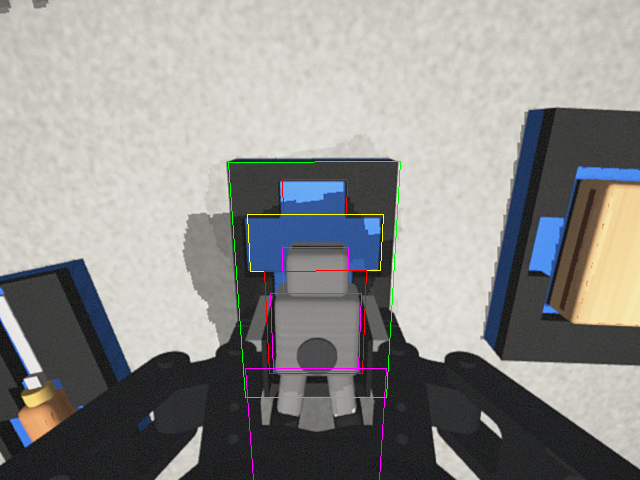

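{"method": "arm_command", "body": {"targets": [{"dx":0.005,"dy":-0.002,"dz":0.08,"rx":0,"ry":0,"rz":0,"fingers":-1},{"dx":0.005,"dy":-0.002,"dz":0.15,"rx":0,"ry":0,"rz":0,"fingers":-1},{"dx":0.005,"dy":-0.002,"dz":0.19,"rx":0,"ry":0,"rz":0,"fingers":-1},{"dx":0.005,"dy":-0.002,"dz":0.215,"rx":0,"ry":0,"rz":0,"fingers":-1},{"dx":0.005,"dy":-0.002,"dz":0.229,"rx":0,"ry":0,"rz":0,"fingers":-1},{"dx":0.005,"dy":-0.002,"dz":0.229,"rx":0,"ry":0,"rz":0,"fingers":-1},{"dx":0.005,"dy":-0.002,"dz":0.229,"rx":0,"ry":0,"rz":0,"fingers":-1}]}}

```text
time_s: 24.58
eef_pos: [689.2, 91.0, 27.1]
orientation: [-180.0, -0.1, -6.7]
force: [-0.8, 0.1, -1.6]
finger_gap: 32.3
grip_force: 60.8
```

{"method": "arm_command", "body": {"targets": [{"dx":0,"dy":0.002,"dz":0.0045,"rx":0,"ry":0,"rz":0,"fingers":-1},{"dx":0,"dy":0.002,"dz":0.0045,"rx":0,"ry":0,"rz":0,"fingers":-1},{"dx":0,"dy":0.002,"dz":0.0045,"rx":0,"ry":0,"rz":0,"fingers":0.1},{"dx":0,"dy":0.002,"dz":0.0045,"rx":0,"ry":0,"rz":0,"fingers":0.1},{"dx":0,"dy":0.002,"dz":0.0045,"rx":0,"ry":0,"rz":0,"fingers":0.1},{"dx":0,"dy":0.002,"dz":-0.1,"rx":0,"ry":0,"rz":0,"fingers":0.1},{"dx":0,"dy":0.002,"dz":-0.25,"rx":0,"ry":0,"rz":0,"fingers":0.1},{"dx":0,"dy":0.002,"dz":-0.4,"rx":0,"ry":0,"rz":0,"fingers":0.1},{"dx":-0.3,"dy":0.002,"dz":-0.45,"rx":0,"ry":0,"rz":0,"fingers":0.1},{"dx":-0.3,"dy":0.002,"dz":-0.45,"rx":0,"ry":0,"rz":0,"fingers":0.1},{"dx":-0.3,"dy":0.002,"dz":-0.45,"rx":0,"ry":0,"rz":0,"fingers":0.1},{"dx":-0.3,"dy":0.002,"dz":-0.45,"rx":0,"ry":0,"rz":0,"fingers":0.1}]}}

```text
time_s: 26.08
eef_pos: [569.8, 104.1, 206.6]
orientation: [-180.0, -0.1, -6.7]
force: [0.7, -0.3, 0.1]
finger_gap: 46.8
grip_force: 0.0
```

Run:
```python
from h import *
cal,im,_=wrist('w10'); t=get_image('scene')[:,:,::-1]
o=np.zeros((600,800,3),np.uint8); o[:300,:400]=cv2.resize(im,(400,300)); o[300:,:]=cv2.resize(t[190:340,130:530],(800,300),interpolation=cv2.INTER_CUBIC)
u=get_image('top')[:,:,::-1]; o[:300,400:]=cv2.resize(u[135:330,180:440],(400,300)); cv2.imwrite('pics/c10.png',o)
```

```text
(no output)
```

View pics/c10.png

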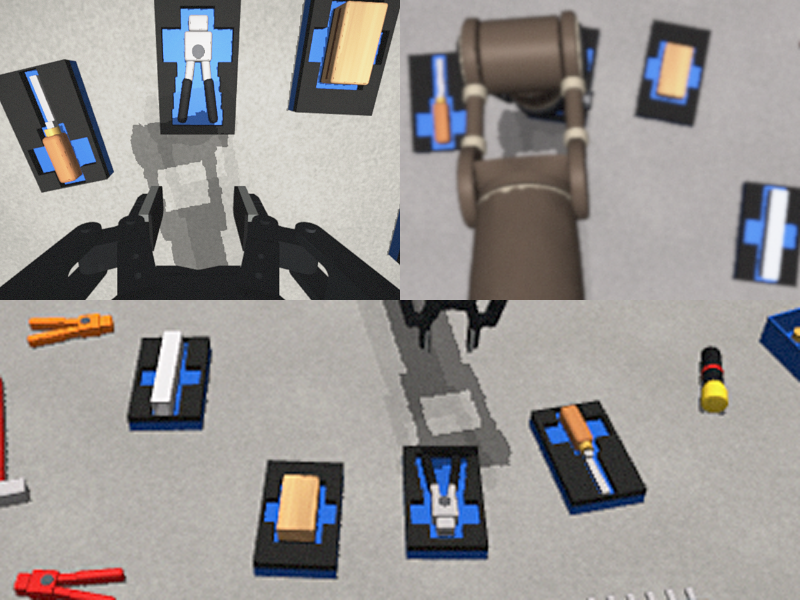

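Run:
```python
from h import *
cal=get_calibration('top'); im=get_image('top')[:,:,::-1].copy()
H,S,V=cv2.split(cv2.cvtColor(im,cv2.COLOR_BGR2HSV))
q=w2px(cal,[(389,-271,50),(664.3,-98,48)])
print('beam',rect(cal,(V>185)&(S<40),50,q[0])); print('block',rect(cal,(H<25)&(S>70)&(V>80),48,q[1]))
from rig import job; print(job.hand_in())
```

```text
beam (array([ 388.5, -273. ], dtype=float32), 148.7, 27.2, -5.9)
block (array([664.7, -98.8], dtype=float32), 94.6, 44.7, -11.1)
the job is handed in; nothing more can be done
None
```

The beam, block, file and nippers, placed in that order, each lie in their own pocket and have been let go. The hammer and torch were left alone, and the job was handed in at about 26 s, though the hand-in gave no verdict.

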